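# Set up the strip feeder: speed dial, then nip screw

### The arm

A 7-joint arm with a two-finger parallel gripper is mounted at the origin on a cart in front of the work surface, level with it; the furniture and walls round the work are solid. World frame = base frame: x ahead of the robot, y to its left, z up, the work surface at z = 0. Lengths are in m, angles in rad, forces in N, time in s.
With the tool pointing down it reaches from about 0.4 to 0.875 m from the base axis. Payload 19.3 kg.
Tool frame: the origin (TCP) lies on the mounting face of the last link; the fingertips stand 173 mm ahead of it and the grasp point (between the pads) lies 155 mm ahead of it (bot.grip_point_offset is the distance from the TCP to the grasp point, in m); z points along the fingers, y is the line along which they close (so a half turn about z gives the same grasp; the last joint's range is limited). The gripper opens to 85 mm and grips with 20 to 120 N. Pads are 22 mm wide; open, the fingers measure 114 mm over their backs; the gripper's body (76 mm by 85 mm) begins 54 mm behind the grasp point. The pads swing forward as they close: fully open they stand 13 mm farther back than shut.
Start: joints at [1.146, 0.521, -0.036, 1.599, 0.021, 1.021, -0.113], TCP at [0.217, -0.586, 0.405] pointing down, gripper open.
Joint ranges: [-2.91, 2.91], [-0.3, 2.13], [-1.5, 1.42], [0.17, 2.43], [-1.26, 4.41], [0.16, 1.93], [-2.52, 2.52]. Speed limits (rad/s): [1.89, 1.89, 2.39, 2.39, 3.01, 3.01, 3.01].

### API

Orientations are given as [roll, pitch, yaw] about the fixed x, y, z axes, in that order (R = Rz(yaw) Ry(pitch) Rx(roll)).
In Python, from workcell import bot gives the robot as it stands.
- The arm moves only by the tool arm_command, never from a script. Its argument "deltas" is a list of rows, each a list of 3 entries, a list of its own where there are three numbers: the shift along the tool's x, y, z in cm, then the turn, a rotation vector about the tool's x, y, z in rad, then the finger opening in cm, from 0 to 8.54. In form: [[[tx, ty, tz], [rx, ry, rz], claw], ...]. A call has 1 to 20 rows; each row shifts and turns the commanded pose from where the row before left it, along the tool's axes as they then stand; what a row does not reach is not made up. A row lasts 1/10 s, in which the tool goes at most 50 mm and 8.59 degrees, less where a joint would pass 70% of its speed; a pose out of reach is approached as far as the arm can. A call with a gripper value outside its range is refused whole. The fingers move at their own pace and stop on an object; "newtons" is the grip in N (left out, the last holds). Time passes only in rows, so rows that do not move let the fingers close. It gives the time, the measured TCP pose, the force, the opening and the grip force at its end, in the units of the state.
- bot.observe(): the state, without advancing time (a new reading comes with each control period).
- bot.grab_frame(name): name is "scene" or "top"; returns a dict with "frame" (384x512x3 uint8, red, green, blue), "K" (3x3 intrinsics, pixels), "rvec" (rotation vector, rad) and "tvec" (3), from world to camera coordinates, as OpenCV has them. Camera axes: x right, y down, z forward; pixel columns grow to the right and rows downward; lengths in m; the calibration is good to about 2 mm. A picture is of the moment at which its call begins. There is no depth.
- bot.job_done(): hands the job in; it is judged then, once.
Trained networks look in a picture, given as the dict that the camera call returned (one of the last four; its "shot" number tells which), for a name from the list of things; names that differ only in an ending like _2 or _b are one class to them, and where a whole thing is asked for, a point or a joint stands for the part that bears it (a point fixed in the world has none). Each returns a list of dicts, best first, with "p" (0 to 1); they miss things now and then, are a little off and sometimes report something else, mostly with a low value. They report only what shows in the picture. A call takes as long as a camera call.
- bot.find_in(name, picture): "rect" ([left, top, width, height] in pixels, round what is visible of it).
- bot.mark_of(name, picture): "at" ([column, row] in pixels: a listed point, or the origin of a listed thing).
The state is a dict: "clock": time; "qpos": joint angles; "qd": joint speeds; "joint_efforts": joint torques, N m; "position": TCP position; "tool_rot": TCP orientation; "force": force on the tool from outside, world axes, zero at the start; "moment": the same for the moment, N m; "grip_width": finger opening in m; "finger_force": force on a finger pad.
Only numpy, scipy, OpenCV 4.12 (cv2) and the standard library are available. Lean on these libraries where they do the work, as an engineer would, in place of code of your own. Each camera call takes 0.05 s, during which the arm holds its last target. There are 200 camera calls.

### The job

Set up the strip feeder: first turn the black dial clockwise until its white pointer points at the red mark on the scale. Then turn the orange wing screw clockwise until it seats and will go no further, and back it off (anticlockwise) by a quarter turn from there. Finish while still gripping the wing screw at that setting (do not let go of it at the end), with the dial still on the mark and the loose things round about left where they are.

Things in the scene. Friction and masses are not known exactly. Their poses are not given: they have to be found in the camera images.
- feeder: Bench strip feeder, fixed to the table: grey base plate 150 x 300 x 10 mm (x, y, z) with a blue drive housing (130 x 110 mm, top at z = 80 mm) at its -y end and an aluminium roller stand with a bridge (60 x 124 mm, top at z = 90 mm) at its +y end. Origin: centre of the base's underside, on the table; x points roughly away from the robot. The dial's axis is at (0, -85 mm), the wing screw's axis at (0, +75 mm); both are vertical.
- dial (a joint): Angle of the black dial, rad: 0 at the left end of the scale, 4.712 at the other end, grows clockwise seen from above. The dial turns freely with light friction (0.04 N m) and stays where it is left. At the start it stands 0.6 to 1.5 rad anticlockwise of the red mark.
- dial_grip (a point): Point on the dial's vertical axis at the height to grip (108 mm above the table). The dial's grip is an upright bar, 48 mm long (along this point's x axis), 14 mm wide (y), from 87 to 119 mm above the table, on a round skirt of 52 mm diameter. The point's x axis turns with the dial and points along the white pointer, from the axis to the tip.
- dial_tip (a point): Tip of the dial's white pointer, 33 mm from the dial's axis; turns with the dial.
- red_mark: Small red set mark (about 16 x 9 x 4 mm) clamped on the white scale outside the dial; does not move. Origin on the dial's axis, 81 mm above the table; its x axis points from the dial's axis to the mark, so the dial is set when the pointer's x axis lies along it.
- mark_tip (a point): Point 33 mm from the dial's axis in the direction of the red mark: the pointer's tip comes to it when the dial is set.
- thumbscrew (a joint): Angle of the wing screw, rad: grows clockwise seen from above (tightening); 3.0 is fully seated, a hard stop; 0 is the loosest stop. A quarter turn back from the seat is 1.43. Friction 0.06 N m; it stays where it is left. It starts 0.75 to 1.25 rad short of the seat. It turns a lead screw that lowers the upper black roller by 1.5 mm per rad, onto the lower roller; the wing itself does not rise or sink.
- wing_grip (a point): Point on the screw's vertical axis at the height to grip (116 mm above the table), in the orange wing of the wing screw: an upright flat bar 46 mm long (along this point's x axis), 12 mm thick (y), from 98 to 126 mm above the table, with a black line on top of its +x half. The point's axes turn with the screw.
- tape_measure: Yellow tape measure, 72 x 78 x 61 mm, loose, behind the feeder; leave it alone. Origin: centre of its underside.
- paste_pot: White pot with a blue lid, 74 mm diameter, 82 mm high, loose; leave it alone. Origin: centre of its underside.
- die_block: Small dark metal block with a round pale stud on top, 55 x 68 x 30 mm, loose, left of the feeder; leave it alone. Origin: centre of its underside.

How it is judged:
By the outcome, as a careful person would: the job done as asked, in the order asked, and still so for the second after the job is handed in, while the arm keeps its last pose, push and grip.
It also fails if it takes over 54 s, if anything falls off the work surface, if the arm or the gripper's body presses on something with over 40 N, if the wrist force passes 120 N, or if a joint passes its speed limit or range.

## Working session

There is one attempt and no reset: what is moved stays moved. The work goes in short steps, Python scripts to look and compute and a tool call to move; the robot and the scene stay as the last step left them, time stands still between calls to the robot, and variables do not carry over. Pictures are saved under pics/ and viewed, at most 10 in all, crops included, and the job is handed in when it is done.

Besides the shell and the picture viewer there is one more tool, called after "Emit:" by a JSON object that holds its "name" and its "arguments", one argument or row to a line. arm_command: Moves the arm, as the interface text tells. Its arguments: {"type":"object","properties":{"deltas":{"type":"array","items":{"type":"array"}},"newtons":{"type":"number"}},"required":["deltas"]}

```bash
ls; mkdir -p pics; cat > h.py <<'E'
import numpy as np, cv2
from workcell import bot
def ray(f,uv):
    R=cv2.Rodrigues(np.array(f['rvec'],float))[0]; t=np.array(f['tvec'],float).ravel(); 
    d=R.T@np.linalg.inv(np.array(f['K']))@np.array([uv[0],uv[1],1.]); return -R.T@t,d
def atz(f,uv,z):
    c,d=ray(f,uv); return c+d*(z-c[2])/d[2]
def proj(f,p):
    return cv2.projectPoints(np.array(p,float).reshape(-1,3),np.array(f['rvec'],float),np.array(f['tvec'],float),np.array(f['K'],float),None)[0].reshape(-1,2)
E
python3 - <<'E'
from h import *
Z=dict(feeder=0,dial_grip=.108,dial_tip=.087,red_mark=.081,mark_tip=.083,wing_grip=.116,tape_measure=0,paste_pot=0,die_block=0)
for n in("top","scene"):
    f=bot.grab_frame(n); cv2.imwrite(f'pics/{n}0.png',f['frame'][:,:,::-1])
    print(n,'cam',ray(f,(256,192))[0].round(3))
    for k,z in Z.items():
        for m in bot.mark_of(k,f)[:2]: print(k,m['at'],round(m['p'],2),atz(f,m['at'],z).round(4))
print({k:np.round(v,3) for k,v in bot.observe().items()})
E
```

```text
pics
top cam [0.514 0.027 1.095]
feeder [284.4, 256.2] 0.71 [0.4987 0.006  0.    ]
dial_grip [323.5, 264.9] 0.69 [ 0.4823 -0.0752  0.108 ]
dial_tip [307.8, 252.5] 0.9 [ 0.5082 -0.0435  0.087 ]
mark_tip [321.6, 242.1] 0.41 [ 0.531  -0.0742  0.083 ]
wing_grip [251.0, 259.6] 0.63 [0.4927 0.0793 0.116 ]
tape_measure [310.8, 147.1] 0.79 [ 0.7635 -0.059   0.    ]
tape_measure [320.8, 242.4] 0.33 [ 0.5317 -0.0806  0.    ]
paste_pot [354.2, 145.0] 0.55 [ 0.7685 -0.1647  0.    ]
paste_pot [284.7, 255.2] 0.21 [0.501  0.0053 0.    ]
die_block [324.5, 259.1] 0.64 [ 0.4924 -0.0888  0.    ]
die_block [190.7, 169.2] 0.62 [0.7089 0.2356 0.    ]
scene cam [ 0.086 -0.262  0.684]
feeder [234.9, 279.3] 0.67 [0.4932 0.0069 0.    ]
dial_grip [273.8, 265.2] 0.62 [ 0.495  -0.0818  0.108 ]
dial_tip [263.3, 261.4] 0.74 [ 0.5073 -0.0527  0.087 ]
mark_tip [279.0, 260.3] 0.6 [ 0.5292 -0.0771  0.083 ]
wing_grip [233.8, 278.9] 0.66 [ 0.4237 -0.0365  0.116 ]
wing_grip [205.4, 230.2] 0.59 [0.4945 0.0785 0.116 ]
tape_measure [311.5, 214.7] 0.79 [ 0.7681 -0.0549  0.    ]
paste_pot [357.2, 231.5] 0.57 [ 0.7736 -0.177   0.    ]
die_block [206.0, 189.1] 0.75 [0.7056 0.2386 0.    ]
die_block [354.0, 230.3] 0.73 [ 0.7733 -0.1688  0.    ]
{'clock': np.float64(1.0), 'qpos': array([ 1.146,  0.521, -0.036,  1.6  ,  0.021,  1.021, -0.113]), 'qd': array([ 0.003, -0.001,  0.001,  0.001,  0.   , -0.   ,  0.002]), 'joint_efforts': array([-2.0000e-03, -9.2682e+01,  1.9770e+00, -3.7022e+01,  1.8000e-02,
        2.0000e-03, -0.0000e+00]), 'position': array([ 0.217, -0.586,  0.405]), 'tool_rot': array([-3.142, -0.   ,  0.355]), 'force': array([ 0.196,  0.58 , -0.228]), 'moment': array([ 0.037, -0.098,  0.045]), 'finger_force': np.float64(0.0), 'grip_width': np.float64(0.086)}
```

```bash
python3 - <<'E'
import cv2,numpy as np
t=cv2.imread('pics/top0.png')[200:310,220:370]; s=cv2.imread('pics/scene0.png')[170:320,160:340]
t=cv2.resize(t,(780,572),interpolation=cv2.INTER_CUBIC);s=cv2.resize(s,(720,600),interpolation=cv2.INTER_CUBIC)
cv2.imwrite('pics/t1.png',t);cv2.imwrite('pics/s1.png',s)
E
```

```text
(no output)
```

View pics/t1.png

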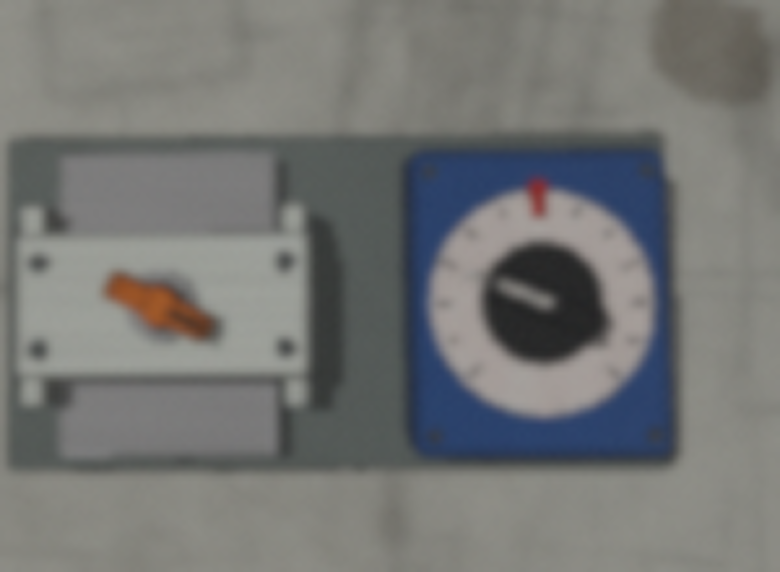

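View pics/s1.png

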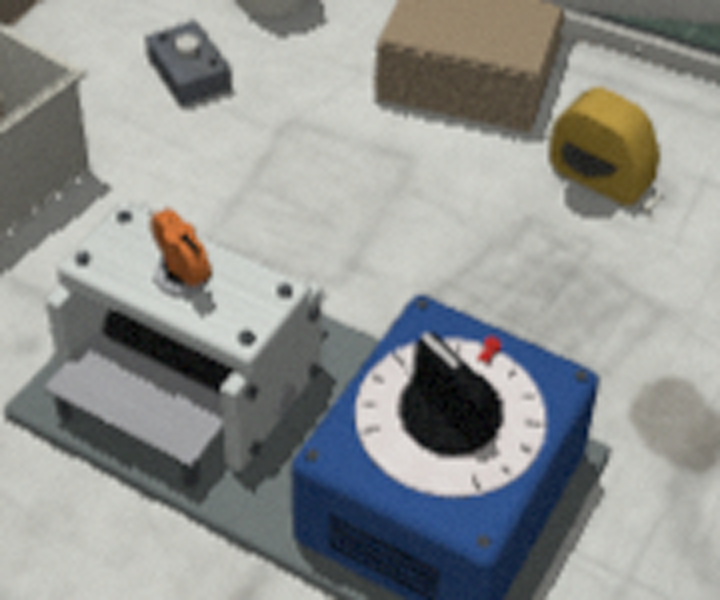

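View pics/scene0.png

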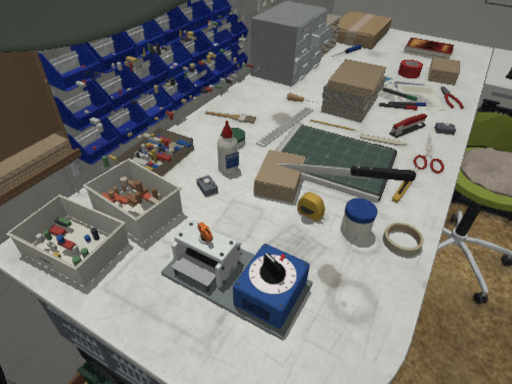

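The dial pointer (white stripe, top image about (316,255) to (326,259)) stands left of the red mark at about (323.5,237). The wing's black line points right and down, from (245,255) to (260,263).

```bash
python3 - <<'E'
from h import *
f=bot.grab_frame("top"); g=bot.grab_frame("scene")
T=lambda u,v,z: atz(f,(220+u/5.2-.4,200+v/5.2-.4),z)
S=lambda u,v,z: atz(g,(160+u/4-.4,170+v/4-.4),z)
print('base',[T(*p,.01).round(4)[:2] for p in((8,138),(662,135),(8,468))])
print('hous',[T(*p,.08).round(4)[:2] for p in((408,151),(662,150),(674,458),(412,460))], 'S',[S(*p,.08).round(4)[:2] for p in((418,297),(597,377),(296,490))])
print('bridge',[T(*p,.09).round(4)[:2] for p in((20,237),(308,237),(308,377),(14,377))])
print('scale c',T(541,302,.081),'mark',T(538,190,.083),T(538,215,.083),'S mark',S(489,350,.083))
a,b=T(499,284,.119),T(553,305,.119);print('ptr',a,b,np.arctan2(*(a-b)[1::-1]))
a,b=S(427,337,.119),S(456,367,.119);print('ptrS',a,b,np.arctan2(*(a-b)[1::-1]))
a,b=T(210,327,.126),T(113,283,.126);print('wing',a,b,(a+b)/2,np.arctan2(*(a-b)[1::-1]))
# rectangle colour-based
o=bot.observe();print(o['tool_rot'],o['position'])
E
```

```text
base [array([0.569, 0.157]), array([ 0.5714, -0.1416]), array([0.4204, 0.1546])]
hous [array([ 0.5605, -0.0229]), array([ 0.5614, -0.1306]), array([ 0.4329, -0.1331]), array([ 0.4312, -0.0238])] S [array([ 0.5538, -0.0289]), array([ 0.555, -0.132]), array([ 0.4199, -0.038 ])]
bridge [array([0.5232, 0.1416]), array([0.5238, 0.0199]), array([0.4657, 0.0199]), array([0.4648, 0.1432])]
scale c [ 0.49711724 -0.07845003  0.081     ] mark [ 0.54410489 -0.07758835  0.083     ] [ 0.53357228 -0.07745284  0.083     ] S mark [ 0.53953302 -0.07831003  0.083     ]
ptr [ 0.50489449 -0.05758544  0.119     ] [ 0.4965736  -0.07934724  0.119     ] 1.2055868703502373
ptrS [ 0.50369724 -0.06002532  0.119     ] [ 0.49499496 -0.0806052   0.119     ] 1.170744700951928
wing [0.4870646  0.05975568 0.126     ] [0.50447456 0.09928407 0.126     ] [0.49576958 0.07951987 0.126     ] -1.9856733337623655
[-3.14154346e+00 -1.13494604e-06  3.54774809e-01] [ 0.21710024 -0.58607371  0.404686  ]
```

Emit:
{"name": "arm_command", "arguments": {
  "deltas": [
    [[2.74, -2.37, 0], [0, 0, 0], 8.5],
    [[2.74, -2.37, 0], [0, 0, 0], 8.5],
    [[2.74, -2.37, 0], [0, 0, 0], 8.5],
    [[2.74, -2.37, 0], [0, 0, 0], 8.5],
    [[2.74, -2.37, 0], [0, 0, 0], 8.5],
    [[2.74, -2.37, 0], [0, 0, 0], 8.5],
    [[2.74, -2.37, 0], [0, 0, 0], 8.5],
    [[2.74, -2.37, 0], [0, 0, 0], 8.5],
    [[2.74, -2.37, 0], [0, 0, 0], 8.5],
    [[2.74, -2.37, 0], [0, 0, 0], 8.5],
    [[2.74, -2.37, 0], [0, 0, 0], 8.5],
    [[2.74, -2.37, 0], [0, 0, 0], 8.5],
    [[2.74, -2.37, 0], [0, 0, 0], 8.5],
    [[2.74, -2.37, 0], [0, 0, 0], 8.5],
    [[2.74, -2.37, 0], [0, 0, 0], 8.5],
    [[2.74, -2.37, 0], [0, 0, 0], 8.5]
  ]
}}

```text
clock: 2.7
position: [0.497, -0.0769, 0.4049]
tool_rot: [3.141, -0.0, 0.355]
force: [1.1, -1.0, -0.8]
grip_width: 0.085
finger_force: 0.0
```

Emit:
{"name": "arm_command", "arguments": {
  "deltas": [
    [[0, 0, 0], [0, 0, -0.12], 8.5],
    [[0, 0, 0], [0, 0, -0.12], 8.5],
    [[0, 0, 0], [0, 0, -0.12], 8.5],
    [[0, 0, 0], [0, 0, -0.12], 8.5],
    [[0, 0, 0], [0, 0, -0.12], 8.5],
    [[0, 0, 0], [0, 0, -0.12], 8.5],
    [[0, 0, 0], [0, 0, -0.115], 8.5],
    [[0, 0, 0], [0, 0, 0], 8.5],
    [[0, 0, 0], [0, 0, 0], 8.5],
    [[0, 0, 0], [0, 0, 0], 8.5]
  ]
}}

```text
clock: 3.7
position: [0.4965, -0.0782, 0.4047]
tool_rot: [3.141, 0.0, 1.187]
force: [0.1, 0.8, 0.5]
grip_width: 0.0849
finger_force: 0.0
```

```bash
python3 - <<'E'
from h import *
f=bot.grab_frame("scene"); cv2.imwrite('pics/s2.png',f['frame'][:,:,::-1])
o=bot.observe();print({k:np.round(o[k],4) for k in('clock','qpos','position','tool_rot','force')})
E
```

```text
{'clock': np.float64(3.75), 'qpos': array([ 0.3743,  0.3523, -0.4262,  1.9006,  0.1796,  0.9257, -0.5204]), 'position': array([ 0.4965, -0.0782,  0.4047]), 'tool_rot': array([3.1415e+00, 1.0000e-04, 1.1876e+00]), 'force': array([-0.2988, -0.3017,  0.3762])}
```

Emit:
{"name": "arm_command", "arguments": {
  "deltas": [
    [[0, 0, 2.33], [0, 0, 0], 8.5],
    [[0, 0, 2.33], [0, 0, 0], 8.5],
    [[0, 0, 2.33], [0, 0, 0], 6],
    [[0, 0, 2.33], [0, 0, 0], 6],
    [[0, 0, 2.33], [0, 0, 0], 6],
    [[0, 0, 2.33], [0, 0, 0], 6],
    [[0, 0, 0], [0, 0, 0], 3],
    [[0, 0, 0], [0, 0, 0], 3],
    [[0, 0, 0], [0, 0, 0], 3],
    [[0, 0, 0], [0, 0, 0], 3]
  ],
  "newtons": 30
}}

```text
clock: 4.75
position: [0.4968, -0.0783, 0.266]
tool_rot: [3.14, -0.0, 1.189]
force: [-0.4, 0.3, -0.1]
grip_width: 0.0298
finger_force: 0.0
```

```bash
python3 - <<'E'
from h import *
o=bot.observe();print({k:np.round(o[k],4) for k in('clock','qpos','position','tool_rot','force','grip_width')})
f=bot.grab_frame("scene");g=bot.grab_frame("top")
c=proj(f,[.496,-.078,.11])[0].astype(int);d=proj(g,[.496,-.078,.11])[0].astype(int)
A=cv2.resize(f['frame'][c[1]-60:c[1]+60,c[0]-40:c[0]+40,::-1],None,fx=5,fy=5,interpolation=2)
B=cv2.resize(g['frame'][d[1]-60:d[1]+60,d[0]-40:d[0]+40,::-1],None,fx=5,fy=5,interpolation=2)
cv2.imwrite('pics/d1.png',np.hstack([A,B]))
E
```

```text
{'clock': np.float64(4.75), 'qpos': array([ 0.303 ,  0.5567, -0.3507,  2.0183,  0.3197,  0.617 , -0.643 ]), 'position': array([ 0.4968, -0.0783,  0.266 ]), 'tool_rot': array([ 3.1399e+00, -3.0000e-04,  1.1894e+00]), 'force': array([-0.4354,  0.3341, -0.1498]), 'grip_width': np.float64(0.0298)}
```

View pics/d1.png

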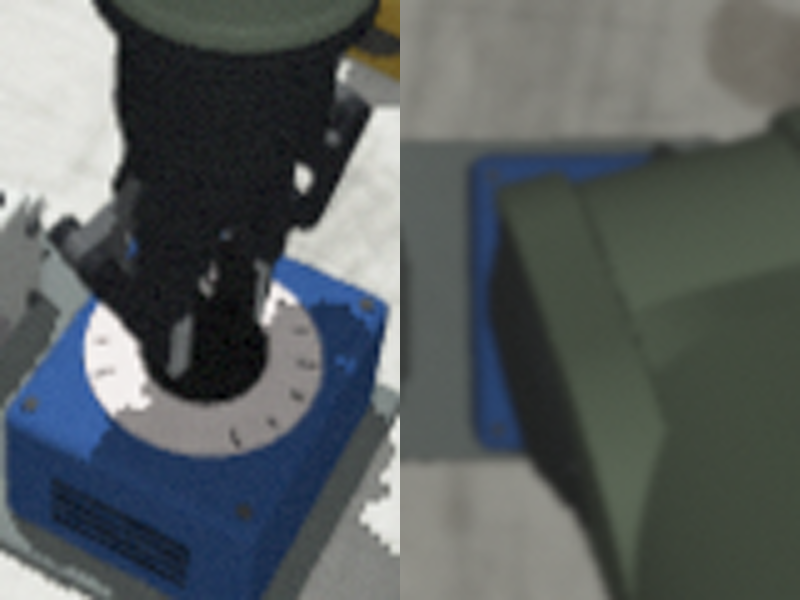

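Emit:
{"name": "arm_command", "arguments": {
  "deltas": [
    [[0, 0, 0], [0, 0, 0], 0],
    [[0, 0, 0], [0, 0, 0], 0],
    [[0, 0, 0], [0, 0, 0], 0],
    [[0, 0, 0], [0, 0, 0], 0],
    [[0, 0, 0], [0, 0, 0], 0],
    [[0, 0, 0], [0, 0, 0], 0]
  ],
  "newtons": 30
}}

```text
clock: 5.45
position: [0.4976, -0.0788, 0.2658]
tool_rot: [3.138, -0.001, 1.189]
force: [7.1, -4.4, 3.8]
grip_width: 0.0131
finger_force: 34.1
```

Emit:
{"name": "arm_command", "arguments": {
  "deltas": [
    [[0, 0.12, 0], [0, 0, 0], 0],
    [[0, 0, 0], [0, 0, 0.05], 0],
    [[0, 0, 0], [0, 0, 0.1], 0],
    [[0, 0, 0], [0, 0, 0.1], 0],
    [[0, 0, 0], [0, 0, 0.1], 0],
    [[0, 0, 0], [0, 0, 0.1], 0],
    [[0, 0, 0], [0, 0, 0.1], 0],
    [[0, 0, 0], [0, 0, 0.1], 0],
    [[0, 0, 0], [0, 0, 0.1], 0],
    [[0, 0, 0], [0, 0, 0.1], 0],
    [[0, 0, 0], [0, 0, 0.1], 0],
    [[0, 0, 0], [0, 0, 0.1], 0],
    [[0, 0, 0], [0, 0, 0.1], 0],
    [[0, 0, 0], [0, 0, 0.02], 0],
    [[0, 0, 0], [0, 0, 0], 0],
    [[0, 0, 0], [0, 0, 0], 0],
    [[0, 0, 0], [0, 0, 0], 0]
  ]
}}

```text
clock: 7.15
position: [0.4981, -0.0789, 0.2657]
tool_rot: [3.141, -0.002, 0.019]
force: [0.3, -2.0, 10.1]
grip_width: 0.0136
finger_force: 35.1
```

```bash
python3 - <<'E'
from h import *
o=bot.observe();print({k:np.round(o[k],4) for k in('clock','qpos','position','tool_rot','force','moment','grip_width')})
E
```

```text
{'clock': np.float64(7.15), 'qpos': array([ 0.0658,  0.5413, -0.035 ,  2.0275,  0.0337,  0.5713, -1.5438]), 'position': array([ 0.4981, -0.0789,  0.2657]), 'tool_rot': array([ 3.1413e+00, -1.9000e-03,  1.9400e-02]), 'force': array([ 0.3186, -2.032 , 10.0721]), 'moment': array([-0.2225, -0.028 , -0.0535]), 'grip_width': np.float64(0.0136)}
```

Emit:
{"name": "arm_command", "arguments": {
  "deltas": [
    [[0, 0, 0], [0, 0, 0], 5],
    [[0, 0, 0], [0, 0, 0], 5],
    [[0, 0, 0], [0, 0, 0], 5],
    [[0, 0, 0], [0, 0, 0], 5],
    [[0, 0, -2.5], [0, 0, 0], 5],
    [[0, 0, -2.5], [0, 0, 0], 5],
    [[0, 0, -2.5], [0, 0, 0], 5],
    [[0, 0, -2.5], [0, 0, 0], 5],
    [[0, 0, -1], [0, 0, 0], 5]
  ]
}}

```text
clock: 8.05
position: [0.4978, -0.0787, 0.3769]
tool_rot: [3.141, -0.002, 0.02]
force: [-0.1, 0.3, -0.6]
grip_width: 0.0503
finger_force: 0.0
```

Emit:
{"name": "arm_command", "arguments": {
  "deltas": [
    [[0, -2.65, 0], [0, 0, 0], 5],
    [[0, -2.65, 0], [0, 0, 0], 5],
    [[0, -2.65, 0], [0, 0, 0], 5],
    [[0, -2.65, 0], [0, 0, 0], 5],
    [[0, -2.65, 0], [0, 0, 0], 5],
    [[0, -2.65, 0], [0, 0, 0], 5],
    [[0, 0, 0], [0, 0, -0.114], 5],
    [[0, 0, 0], [0, 0, -0.114], 5],
    [[0, 0, 0], [0, 0, -0.114], 5],
    [[0, 0, 0], [0, 0, -0.114], 5],
    [[0, 0, 0], [0, 0, -0.114], 5],
    [[0, 0, 0], [0, 0, -0.114], 5],
    [[0, 0, 0], [0, 0, -0.114], 5],
    [[0, 0, 0], [0, 0, -0.114], 5],
    [[0, 0, 0], [0, 0, -0.114], 5],
    [[0, 0, 0], [0, 0, -0.114], 5]
  ]
}}

```text
clock: 9.65
position: [0.4943, 0.0803, 0.3743]
tool_rot: [-3.141, 0.0, 1.165]
force: [-0.5, -0.5, 0.1]
grip_width: 0.05
finger_force: 0.0
```

```bash
python3 - <<'E'
from h import *
f=bot.grab_frame("scene");g=bot.grab_frame("top")
c=proj(f,[.497,-.078,.11])[0].astype(int);d=proj(g,[.497,-.078,.11])[0].astype(int);print(c,d)
A=cv2.resize(f['frame'][c[1]-30:c[1]+30,c[0]-40:c[0]+40,::-1],None,fx=5,fy=10,interpolation=2)
A=cv2.resize(f['frame'][c[1]-40:c[1]+40,c[0]-40:c[0]+40,::-1],None,fx=5,fy=5,interpolation=2)
B=cv2.resize(g['frame'][d[1]-40:d[1]+40,d[0]-40:d[0]+40,::-1],None,fx=5,fy=5,interpolation=2)
cv2.imwrite('pics/d2.png',np.hstack([A,B]))
o=bot.observe();print({k:np.round(o[k],4) for k in('clock','qpos','position','tool_rot')})
for n,z in(('dial_tip',.087),('mark_tip',.083),('dial_grip',.108),('wing_grip',.116)):
  for w,h in(('s',f),('t',g)):
    print(n,w,[(np.round(m['p'],2),atz(h,m['at'],z).round(4)) for m in bot.mark_of(n,h)[:1]])
E
```

```text
[272 263] [324 257]
{'clock': np.float64(9.75), 'qpos': array([-0.0097,  0.3812, -0.3439,  1.9404,  0.1674,  0.8482, -0.8511]), 'position': array([0.4943, 0.0802, 0.3744]), 'tool_rot': array([-3.1407e+00,  2.0000e-04,  1.1618e+00])}
dial_tip s [(np.float64(0.87), array([ 0.5278, -0.0771,  0.087 ]))]
dial_tip t [(np.float64(0.76), array([ 0.526 , -0.0731,  0.087 ]))]
mark_tip s []
mark_tip t [(np.float64(0.58), array([ 0.5302, -0.0806,  0.083 ]))]
dial_grip s [(np.float64(0.66), array([ 0.496 , -0.0797,  0.108 ]))]
dial_grip t [(np.float64(0.88), array([ 0.4899, -0.0727,  0.108 ]))]
wing_grip s [(np.float64(0.59), array([0.4944, 0.0814, 0.116 ]))]
wing_grip t [(np.float64(0.58), array([ 0.5271, -0.0707,  0.116 ]))]
```

View pics/d2.png

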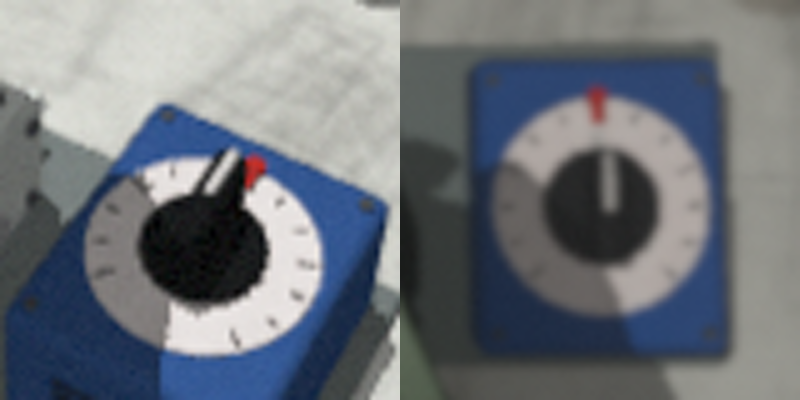

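Pointer stripe runs from about (611,210) to (606,150) and the mark lies at about (599,105) in the right crop: near set, so I measure the residual.

```bash
python3 - <<'E'
from h import *
acc=[]
for n in("top","scene","top","scene"):
    f=bot.grab_frame(n); I=f['frame'].astype(float); H,W=I.shape[:2]
    # ortho-rectify at plane z
    def rect(z,s=2000,c=(.496,-.0785),h=.065):
        N=int(2*h*s); k=(np.arange(N)+.5)/s-h
        X,Y=np.meshgrid(k+c[0],k+c[1],indexing='ij')
        uv=proj(f,np.stack([X,Y,0*X+z],-1)).reshape(N,N,2).astype(np.float32)
        return X,Y,cv2.remap(f['frame'],uv[...,0],uv[...,1],cv2.INTER_CUBIC).astype(float)
    X,Y,m=rect(.083); r,g,b=m[...,0],m[...,1],m[...,2]
    w=np.clip(r-np.maximum(g,b)-50,0,None); w[np.hypot(X-.496,Y+.0785)<.03]=0; M=np.array([(X*w).sum(),(Y*w).sum()])/w.sum()
    # blue housing top at .08: centre of min-area rect
    X,Y,m=rect(.08,h=.085); bl=((m[...,2]>m[...,0]*1.5)).astype(np.uint8)
    rr=None
    # scale disc (z .081): non-blue inside -> ellipse
    X,Y,m=rect(.081); d=((m[...,2]<m[...,0]*1.4)&(np.hypot(X-.496,Y+.0785)<.055)).astype(np.uint8)
    cs=max(cv2.findContours(d,0,1)[0],key=cv2.contourArea); (cx,cy),ax,_=cv2.fitEllipse(cs[:,0]); cen=np.array([.496-.065+cy/2000,-.0785-.065+cx/2000])
    # pointer at .119
    X,Y,m=rect(.119); g=m.min(-1); w=np.clip(g-70,0,None); w[(np.abs(Y+.0785)>.012)|(X>.519)|(X<.492)]=0
    rows=[( X[i,0],(Y[i]*w[i]).sum()/w[i].sum()) for i in range(len(X)) if w[i].sum()>200]
    rows=np.array(rows); p=np.polyfit(rows[:,0],rows[:,1],1)
    print(n,'mark',M.round(4),'scale c',cen.round(4),np.array(ax)/2,'mark ang',np.arctan2(*(M-cen)[::-1]).round(3),'ptr',len(rows),rows[0].round(4),rows[-1].round(4),'ang',p[0].round(3),'y at axis',np.polyval(p,.497).round(4))
    cv2.imwrite(f'pics/r_{n}.png',m[::-1,::-1,::-1])
E
```

```text
top mark [ 0.5419 -0.0773] scale c [ 0.4973 -0.079 ] [96.40335846 97.67444611] mark ang 0.037 ptr 45 [ 0.4968 -0.0784] [ 0.5188 -0.0843] ang -0.12 y at axis -0.0777
scene mark [ 0.5414 -0.0783] scale c [ 0.4956 -0.0798] [94.0745697  96.17547607] mark ang 0.032 ptr 54 [ 0.4922 -0.0701] [ 0.5188 -0.0787] ang -0.362 y at axis -0.0717
top mark [ 0.5419 -0.0773] scale c [ 0.4973 -0.079 ] [96.40620422 97.69805908] mark ang 0.036 ptr 45 [ 0.4968 -0.0785] [ 0.5188 -0.0843] ang -0.119 y at axis -0.0777
scene mark [ 0.5414 -0.0783] scale c [ 0.496  -0.0797] [93.87493134 96.86457825] mark ang 0.031 ptr 54 [ 0.4922 -0.0701] [ 0.5188 -0.0787] ang -0.364 y at axis -0.0717[ WARN:0@0.967] global loadsave.cpp:1063 imwrite_ Unsupported depth image for selected encoder is fallbacked to CV_8U.
```

```bash
python3 - <<'E'
import cv2,numpy as np
cv2.imwrite('pics/r2.png',cv2.resize(np.hstack([cv2.imread('pics/r_top.png'),cv2.imread('pics/r_scene.png')]),None,fx=1.5,fy=1.5))
E
```

```text
(no output)
```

View pics/r2.png

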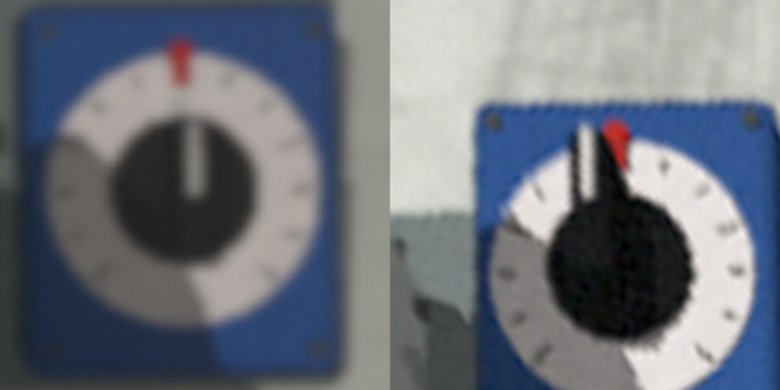

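The rectified crops show the stripe at about (196,195) to (192,120) left and (588,195) to (584,125) right, near the mark direction; I'll fit it in a narrow window.

```bash
python3 - <<'E'
import cv2,numpy as np
for n,(x0,x1,y0,y1),sh in(('top',(118,140,84,126),0),('scene',(124,139,88,126),0)):
    m=cv2.imread(f'pics/r_{n}.png').astype(float).min(-1)
    pts=[]
    for y in range(y0,y1,1):
        r=m[y,x0:x1]; b=np.percentile(r,30); w=np.clip(r-b-.3*(r.max()-b),0,None); pts.append((y,(w*np.arange(x0,x1)).sum()/w.sum()))
    pts=np.array(pts); p=np.polyfit(pts[:,0],pts[:,1],1); print(n,p[0],'rms',np.std(pts[:,1]-np.polyval(p,pts[:,0])),pts[::6,1].round(1))
E
```

```text
top 0.01807574804255218 rms 0.12526813823500083 [129.1 128.9 129.  129.3 129.5 129.4 129.5]
scene 0.017012810793782935 rms 0.13617807623478653 [129.9 130.3 130.5 130.4 130.5 130.7 130.5]
```

Emit:
{"name": "arm_command", "arguments": {
  "deltas": [
    [[0, 0, 2.0], [0, 0, 0], 5],
    [[0, 0, 2.0], [0, 0, 0], 5],
    [[0, 0, 2.0], [0, 0, 0], 5],
    [[0, 0, 2.0], [0, 0, 0], 5],
    [[0, 0, 1.5], [0, 0, 0], 5],
    [[0, 0, 0.8], [0, 0, 0], 5],
    [[0, 0, 0], [0, 0, 0], 2.5],
    [[0, 0, 0], [0, 0, 0], 2.5],
    [[0, 0, 0], [0, 0, 0], 2.5],
    [[0, 0, 0], [0, 0, 0], 0],
    [[0, 0, 0], [0, 0, 0], 0],
    [[0, 0, 0], [0, 0, 0], 0],
    [[0, 0, 0], [0, 0, 0], 0]
  ],
  "newtons": 40
}}

```text
clock: 11.65
position: [0.4954, 0.0801, 0.2729]
tool_rot: [3.139, -0.001, 1.159]
force: [5.8, -4.4, 4.3]
grip_width: 0.0112
finger_force: 44.7
```

```bash
python3 - <<'E'
from h import *
o=bot.observe();print({k:np.round(o[k],4) for k in('clock','qpos','position','tool_rot','force','moment','grip_width','finger_force')})
E
```

```text
{'clock': np.float64(11.65), 'qpos': array([-0.0575,  0.5368, -0.2918,  2.0203,  0.2587,  0.616 , -0.934 ]), 'position': array([0.4954, 0.0801, 0.2729]), 'tool_rot': array([ 3.1388e+00, -1.5000e-03,  1.1592e+00]), 'force': array([ 5.8449, -4.3725,  4.324 ]), 'moment': array([-0.5213, -1.0478, -0.0053]), 'grip_width': np.float64(0.0112), 'finger_force': np.float64(44.7394)}
```

Emit:
{"name": "arm_command", "arguments": {
  "deltas": [
    [[0, 0.1, 0], [0, 0, 0], 0],
    [[0, 0, 0], [0, 0, 0.1], 0],
    [[0, 0, 0], [0, 0, 0.1], 0],
    [[0, 0, 0], [0, 0, 0.1], 0],
    [[0, 0, 0], [0, 0, 0.1], 0],
    [[0, 0, 0], [0, 0, 0.1], 0],
    [[0, 0, 0], [0, 0, 0.1], 0],
    [[0, 0, 0], [0, 0, 0.1], 0],
    [[0, 0, 0], [0, 0, 0], 0],
    [[0, 0, 0], [0, 0, 0], 0],
    [[0, 0, 0], [0, 0, 0], 0]
  ],
  "newtons": 60
}}

```text
clock: 12.75
position: [0.4954, 0.0804, 0.2729]
tool_rot: [-3.141, -0.001, 0.46]
force: [-4.3, 2.5, 13.5]
grip_width: 0.0111
finger_force: 65.0
```

```bash
cat > o.py <<'E'
from h import *
o=bot.observe();print({k:np.round(o[k],4).tolist() for k in('clock','position','tool_rot','force','moment','grip_width')},o['qpos'][6],o['joint_efforts'][6])
E
python3 o.py
```

```text
{'clock': 12.75, 'position': [0.4954, 0.0804, 0.2729], 'tool_rot': [-3.1413, -0.0012, 0.4601], 'force': [-4.2505, 2.5476, 13.5196], 'moment': [0.6928, 1.0361, -0.0864], 'grip_width': 0.0111} -1.4781303314303171 0.043016300769522786
```

Emit:
{"name": "arm_command", "arguments": {
  "deltas": [
    [[0, 0, 0], [0, 0, 0.05], 0],
    [[0, 0, 0], [0, 0, 0], 0],
    [[0, 0, 0], [0, 0, 0], 0]
  ]
}}

```text
clock: 13.05
position: [0.4954, 0.0805, 0.2729]
tool_rot: [-3.141, -0.001, 0.41]
force: [-4.7, 3.0, 12.4]
grip_width: 0.0107
finger_force: 65.1
```

```bash
python3 o.py
```

```text
{'clock': 13.05, 'position': [0.4954, 0.0805, 0.2729], 'tool_rot': [-3.1411, -0.0012, 0.41], 'force': [-4.7101, 2.9812, 12.4099], 'moment': [0.7835, 1.0716, -0.0886], 'grip_width': 0.0107} -1.516650257080566 -0.05389559199102223
```

Emit:
{"name": "arm_command", "arguments": {
  "deltas": [
    [[0, 0, 0], [0, 0, 0.05], 0],
    [[0, 0, 0], [0, 0, 0], 0],
    [[0, 0, 0], [0, 0, 0], 0]
  ]
}}

```text
clock: 13.35
position: [0.4954, 0.0805, 0.2729]
tool_rot: [-3.141, -0.001, 0.36]
force: [-4.7, 3.0, 12.7]
grip_width: 0.0108
finger_force: 65.1
```

```bash
python3 o.py
```

```text
{'clock': 13.35, 'position': [0.4954, 0.0805, 0.2729], 'tool_rot': [-3.141, -0.0012, 0.36], 'force': [-4.6821, 2.9807, 12.6963], 'moment': [0.8093, 1.0769, -0.0153], 'grip_width': 0.0108} -1.5550864387155114 -0.05388240795582533
```

Emit:
{"name": "arm_command", "arguments": {
  "deltas": [
    [[0, 0, 0], [0, 0, 0.04], 0],
    [[0, 0, 0], [0, 0, 0.04], 0],
    [[0, 0, 0], [0, 0, 0], 0]
  ]
}}

```text
clock: 13.65
position: [0.4954, 0.0805, 0.2729]
tool_rot: [-3.141, -0.001, 0.279]
force: [-4.6, 2.6, 13.9]
grip_width: 0.0108
finger_force: 65.1
```

```bash
python3 o.py
```

```text
{'clock': 13.65, 'position': [0.4954, 0.0805, 0.2729], 'tool_rot': [-3.1409, -0.0012, 0.2787], 'force': [-4.5812, 2.5693, 13.8846], 'moment': [0.887, 1.1014, -0.0157], 'grip_width': 0.0108} -1.6174788205681778 -0.770978294312954
```

Emit:
{"name": "arm_command", "arguments": {
  "deltas": [
    [[0, 0, 0], [0, 0, 0.04], 0],
    [[0, 0, 0], [0, 0, 0], 0],
    [[0, 0, 0], [0, 0, 0], 0]
  ]
}}

```text
clock: 13.95
position: [0.4954, 0.0806, 0.2728]
tool_rot: [-3.141, -0.001, 0.24]
force: [-4.9, 4.1, 12.8]
grip_width: 0.0109
finger_force: 65.1
```

```bash
python3 o.py
```

```text
{'clock': 13.95, 'position': [0.4954, 0.0806, 0.2728], 'tool_rot': [-3.1407, -0.0011, 0.2401], 'force': [-4.8782, 4.0754, 12.7688], 'moment': [0.9791, 1.1059, -0.0845], 'grip_width': 0.0109} -1.646979471830288 -0.03131238394416869
```

Emit:
{"name": "arm_command", "arguments": {
  "deltas": [
    [[0, 0, 0], [0, 0, 0.04], 0],
    [[0, 0, 0], [0, 0, 0], 0],
    [[0, 0, 0], [0, 0, 0], 0]
  ]
}}

```text
clock: 14.25
position: [0.4954, 0.0806, 0.2729]
tool_rot: [-3.141, -0.001, 0.2]
force: [-4.3, 4.1, 13.8]
grip_width: 0.0108
finger_force: 65.1
```

```bash
python3 o.py
```

```text
{'clock': 14.25, 'position': [0.4954, 0.0806, 0.2729], 'tool_rot': [-3.1406, -0.0011, 0.2002], 'force': [-4.3345, 4.0581, 13.761], 'moment': [1.0427, 1.1507, -0.1254], 'grip_width': 0.0108} -1.6775128226906486 -0.03100313013419509
```

Emit:
{"name": "arm_command", "arguments": {
  "deltas": [
    [[0, 0, 0], [0, 0, 0.04], 0],
    [[0, 0, 0], [0, 0, 0], 0],
    [[0, 0, 0], [0, 0, 0], 0]
  ]
}}

```text
clock: 14.55
position: [0.4954, 0.0806, 0.2729]
tool_rot: [-3.141, -0.001, 0.16]
force: [-4.9, 3.9, 12.3]
grip_width: 0.011
finger_force: 65.1
```

```bash
python3 o.py
```

```text
{'clock': 14.55, 'position': [0.4954, 0.0806, 0.2729], 'tool_rot': [-3.1405, -0.0011, 0.1602], 'force': [-4.8716, 3.9009, 12.2772], 'moment': [1.0669, 1.0894, -0.0691], 'grip_width': 0.011} -1.7080352992820005 -0.030840273248031735
```

Emit:
{"name": "arm_command", "arguments": {
  "deltas": [
    [[0, 0, 0], [0, 0, 0.04], 0],
    [[0, 0, 0], [0, 0, 0], 0],
    [[0, 0, 0], [0, 0, 0], 0]
  ]
}}

```text
clock: 14.85
position: [0.4954, 0.0807, 0.2729]
tool_rot: [-3.141, -0.001, 0.122]
force: [-4.1, 4.7, 13.9]
grip_width: 0.0104
finger_force: 69.1
```

```bash
python3 o.py
```

```text
{'clock': 14.85, 'position': [0.4954, 0.0807, 0.2729], 'tool_rot': [-3.1408, -0.0011, 0.122], 'force': [-4.1234, 4.6843, 13.8993], 'moment': [0.7969, 0.9528, 1.1967], 'grip_width': 0.0104} -1.737672275947812 -1.2766477838158607
```

Emit:
{"name": "arm_command", "arguments": {
  "deltas": [
    [[0, 0, 0], [0, 0, 0.02], 0],
    [[0, 0, 0], [0, 0, 0], 0],
    [[0, 0, 0], [0, 0, 0], 0]
  ]
}}

```text
clock: 15.15
position: [0.4954, 0.0807, 0.2729]
tool_rot: [-3.141, -0.001, 0.103]
force: [-5.2, 3.1, 13.8]
grip_width: 0.0109
finger_force: 77.8
```

```bash
python3 o.py
```

```text
{'clock': 15.15, 'position': [0.4954, 0.0807, 0.2729], 'tool_rot': [-3.1409, -0.0012, 0.1025], 'force': [-5.1752, 3.1432, 13.7702], 'moment': [0.68, 0.963, 1.6009], 'grip_width': 0.0109} -1.7525940946949057 -1.647479385137558
```

Emit:
{"name": "arm_command", "arguments": {
  "deltas": [
    [[0, 0, 0], [0, 0, -0.1], 0],
    [[0, 0, 0], [0, 0, -0.1], 0],
    [[0, 0, 0], [0, 0, -0.1], 0],
    [[0, 0, 0], [0, 0, -0.1], 0],
    [[0, 0, 0], [0, 0, -0.1], 0],
    [[0, 0, 0], [0, 0, -0.1], 0],
    [[0, 0, 0], [0, 0, -0.1], 0],
    [[0, 0, 0], [0, 0, -0.1], 0],
    [[0, 0, 0], [0, 0, -0.1], 0],
    [[0, 0, 0], [0, 0, -0.1], 0],
    [[0, 0, 0], [0, 0, -0.1], 0],
    [[0, 0, 0], [0, 0, -0.1], 0],
    [[0, 0, 0], [0, 0, -0.1], 0],
    [[0, 0, 0], [0, 0, -0.1], 0],
    [[0, 0, 0], [0, 0, -0.1], 0],
    [[0, 0, 0], [0, 0, -0.1], 0],
    [[0, 0, 0], [0, 0, -0.015], 0],
    [[0, 0, 0], [0, 0, 0], 0],
    [[0, 0, 0], [0, 0, 0], 0],
    [[0, 0, 0], [0, 0, 0], 0]
  ]
}}

```text
clock: 17.15
position: [0.4961, 0.0799, 0.2729]
tool_rot: [3.139, 0.0, 1.714]
force: [2.0, -1.6, 6.9]
grip_width: 0.0109
finger_force: 64.0
```

```bash
python3 o.py; python3 - <<'E'
from h import *
f=bot.grab_frame("scene");g=bot.grab_frame("top")
c=proj(f,[.497,0,.11])[0].astype(int);d=proj(g,[.497,0,.11])[0].astype(int)
A=cv2.resize(f['frame'][c[1]-75:c[1]+75,c[0]-50:c[0]+50,::-1],None,fx=4,fy=4,interpolation=2)
B=cv2.resize(g['frame'][d[1]-75:d[1]+75,d[0]-30:d[0]+70,::-1],None,fx=4,fy=4,interpolation=2)
cv2.imwrite('pics/e1.png',np.hstack([A,B]))
E
```

```text
{'clock': 17.15, 'position': [0.4961, 0.0799, 0.2729], 'tool_rot': [3.139, 0.0001, 1.7144], 'force': [1.9863, -1.5531, 6.9216], 'moment': [-0.2643, -0.4195, 0.0441], 'grip_width': 0.0109} -0.49238017701974623 -0.05068877013400197
```

View pics/e1.png

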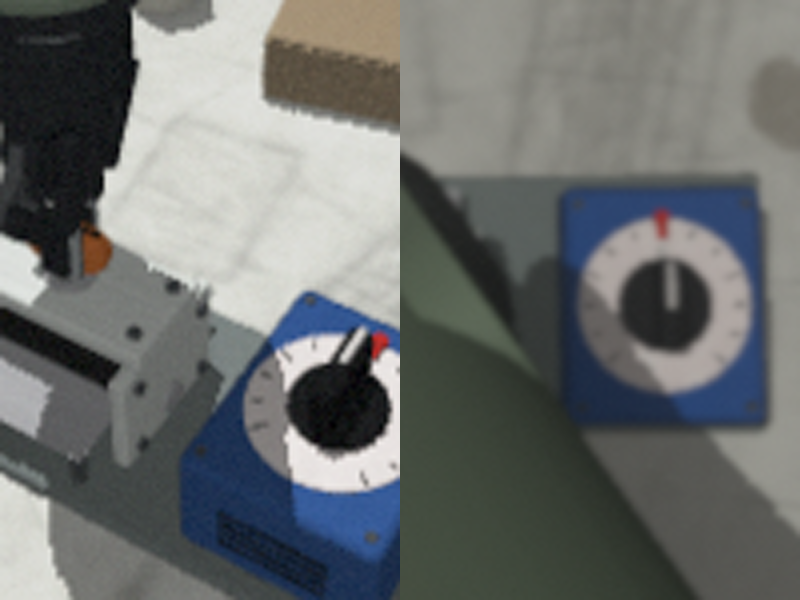

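The wing (orange, about (90,250)) is held between the pads, and the dial pointer (about (669,265)) is still in line with the mark at (662,222).

```bash
python3 -c "
from workcell import bot
print(bot.job_done())"
```

```text
the job is handed in; nothing more can be done
None
```

The job is handed in at about 17 s: the dial points at the red mark (within about 0.02 rad as measured), and the wing screw was seated, backed off about a quarter turn (seat angle known to about 0.02 rad) and is still gripped; the loose things were not approached, though I did not check them again at the end.

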